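# Size a wheel hub in the stepped gauge

### The job

The wheel hub standing on the rubber mat has lost its size label. Pick it up by its barrel and size it, flange down, in the stepped gauge: start at the smallest step and work upward, feeling gently (never more than 35 N) whether the flange goes in, so that it never falls through the shoulder of a step too big for it. Leave it seated fully home on the shoulder of the step it fits, let go, and leave the other hubs in the tray and the screwdriver alone.

Things in the scene. Friction and masses are not known exactly. Their poses are not given: they have to be found in the camera images.
- gauge: Plastic bar 210 x 64 x 20 mm, grey top, black below, screwed flat to the table, with four round steps in a row along its x axis, smallest at the -x end; dots beside each count it (1 to 4). A step is a counterbore 8 mm deep with a flat shoulder; inside the shoulder a narrower bore goes 8 mm deeper, so a hub too small falls on through. Origin: centre of its underside, z up. It may lie at any yaw.
- step1 (a point): Centre of the mouth (top face, 20 mm above the table) of step 1, the smallest: 31.2 mm in diameter, 8 mm deep, solid floor. 78.4 mm from the gauge's middle towards -x.
- step2 (a point): Centre of the mouth of step 2: 36.2 mm in diameter, 8 mm down to the shoulder, then a 32 mm bore. 33.7 mm from the gauge's middle towards -x.
- step3 (a point): Centre of the mouth of step 3: 41.2 mm in diameter, 8 mm down to the shoulder, then a 37 mm bore. 16.0 mm from the gauge's middle towards +x.
- step4 (a point): Centre of the mouth of step 4, the largest: 46.2 mm in diameter, 8 mm down to the shoulder, then a 42 mm bore. 70.7 mm from the gauge's middle towards +x.
- mat: Black rubber mat 110 x 110 x 3 mm on the table; the hub to be sized stands on it, within 20 mm of its middle. Origin: centre of its underside.
- tray: Shallow white tray 200 x 70 mm, floor 3 mm thick, rim 14 mm high, holding the other three hubs. Origin: centre of its underside.
- hub_a: Aluminium wheel hub standing flange down: round flange 8 mm thick, on it a barrel 20 mm in diameter, 24 mm tall (32 mm in all), about 40 g. Four hubs look alike, but one each has a flange of 30, 35, 40 and 45 mm for steps 1 to 4; which is which is not marked. One stands on the mat, three in the tray. Origin: centre of the flange's underside, z up along the barrel.
- hub_b: Another such hub, as hub_a, with another of the four flange diameters (not told which). Origin: centre of the flange's underside.
- hub_c: Another such hub, as hub_a, with another of the four flange diameters (not told which). Origin: centre of the flange's underside.
- hub_d: Another such hub, as hub_a, with another of the four flange diameters (not told which). Origin: centre of the flange's underside.
- screwdriver: Red-handled screwdriver 170 mm long lying on the table to the left (+y) of the gauge, to be left alone. Origin: under its middle.
There are look-alikes about, which are no part of the job. Of the things shaped like the mat, the black one is meant.

How it is judged:
On the way:
1. the hub from the mat is set flange down at the smallest step and felt there (((horizontal distance between hub_a and step1 below 0.006 m and contact force between hub_a and gauge above 0.3 N and angle between hub_a's own z axis and vertical below 0.15 rad and distance of each of hub_b, hub_c, hub_d from where it was at the start of the episode below 0.015 m and horizontal distance between each of hub_b, hub_c, hub_d and mat above 0.085 m) or (horizontal distance between hub_b and step1 below 0.006 m and contact force between hub_b and gauge above 0.3 N and angle between hub_b's own z axis and vertical below 0.15 rad and distance of each of hub_a, hub_c, hub_d from where it was at the start of the episode below 0.015 m and horizontal distance between each of hub_a, hub_c, hub_d and mat above 0.085 m) or (horizontal distance between hub_c and step1 below 0.006 m and contact force between hub_c and gauge above 0.3 N and angle between hub_c's own z axis and vertical below 0.15 rad and distance of each of hub_a, hub_b, hub_d from where it was at the start of the episode below 0.015 m and horizontal distance between each of hub_a, hub_b, hub_d and mat above 0.085 m) or (horizontal distance between hub_d and step1 below 0.006 m and contact force between hub_d and gauge above 0.3 N and angle between hub_d's own z axis and vertical below 0.15 rad and distance of each of hub_a, hub_b, hub_c from where it was at the start of the episode below 0.015 m and horizontal distance between each of hub_a, hub_b, hub_c and mat above 0.085 m))), for 0.04 s.
At the end, for the whole second after the job is handed in: The hub from the mat rests flange down on the shoulder of the step it fits: within 1.3 mm of its centre (the bore's own play is less), underside 10.5 to 13.5 mm above the table, tilted under 0.06 rad, still and released; the others stand in the tray, moved under 15 mm ((((horizontal distance between hub_a and step1 below 0.0013 m or horizontal distance between hub_a and step2 below 0.0013 m or horizontal distance between hub_a and step3 below 0.0013 m or horizontal distance between hub_a and step4 below 0.0013 m) and height (world z) of hub_a between 0.0105 and 0.0135 m and angle between hub_a's own z axis and vertical below 0.06 rad and linear speed of hub_a below 0.02 m/s and distance of each of hub_b, hub_c, hub_d from where it was at the start of the episode below 0.015 m and horizontal distance between each of hub_b, hub_c, hub_d and mat above 0.085 m and contact force between hub_a and the fingers below 0.05 N) or ((horizontal distance between hub_b and step1 below 0.0013 m or horizontal distance between hub_b and step2 below 0.0013 m or horizontal distance between hub_b and step3 below 0.0013 m or horizontal distance between hub_b and step4 below 0.0013 m) and height (world z) of hub_b between 0.0105 and 0.0135 m and angle between hub_b's own z axis and vertical below 0.06 rad and linear speed of hub_b below 0.02 m/s and distance of each of hub_a, hub_c, hub_d from where it was at the start of the episode below 0.015 m and horizontal distance between each of hub_a, hub_c, hub_d and mat above 0.085 m and contact force between hub_b and the fingers below 0.05 N) or ((horizontal distance between hub_c and step1 below 0.0013 m or horizontal distance between hub_c and step2 below 0.0013 m or horizontal distance between hub_c and step3 below 0.0013 m or horizontal distance between hub_c and step4 below 0.0013 m) and height (world z) of hub_c between 0.0105 and 0.0135 m and angle between hub_c's own z axis and vertical below 0.06 rad and linear speed of hub_c below 0.02 m/s and distance of each of hub_a, hub_b, hub_d from where it was at the start of the episode below 0.015 m and horizontal distance between each of hub_a, hub_b, hub_d and mat above 0.085 m and contact force between hub_c and the fingers below 0.05 N) or ((horizontal distance between hub_d and step1 below 0.0013 m or horizontal distance between hub_d and step2 below 0.0013 m or horizontal distance between hub_d and step3 below 0.0013 m or horizontal distance between hub_d and step4 below 0.0013 m) and height (world z) of hub_d between 0.0105 and 0.0135 m and angle between hub_d's own z axis and vertical below 0.06 rad and linear speed of hub_d below 0.02 m/s and distance of each of hub_a, hub_b, hub_c from where it was at the start of the episode below 0.015 m and horizontal distance between each of hub_a, hub_b, hub_c and mat above 0.085 m and contact force between hub_d and the fingers below 0.05 N))); the robot touches nothing.
It fails at once if a hub is pressed on the gauge with more than 35 N (contact force between any of hub_a, hub_b, hub_c, hub_d and gauge above 35 N).
It fails at once if a hub falls through the shoulder of a step too big for it, or off the gauge ((horizontal distance between hub_a and gauge below 0.1 m and height (world z) of hub_a below 0.0085 m) or (horizontal distance between hub_b and gauge below 0.1 m and height (world z) of hub_b below 0.0085 m) or (horizontal distance between hub_c and gauge below 0.1 m and height (world z) of hub_c below 0.0085 m) or (horizontal distance between hub_d and gauge below 0.1 m and height (world z) of hub_d below 0.0085 m)).
It fails at once if the screwdriver is moved (distance of screwdriver from where it was at the start of the episode above 0.02 m).
It also fails if it takes over 72 s, if anything falls off the work surface, if the arm or the gripper's body presses on something with over 40 N, if the wrist force passes 120 N, or if a joint passes its speed limit or range.

### The arm

A 6-joint arm with a two-finger parallel gripper is mounted at the origin on the work surface. World frame = base frame: x ahead of the robot, y to its left, z up, the work surface at z = 0. Lengths are in m, angles in rad, forces in N, time in s.
With the tool pointing down it reaches from about 0.35 to 0.775 m from the base axis. Payload 5.5 kg.
Tool frame: the origin (TCP) lies midway between the tips of the shut fingers; the grasp point (between the pads) lies 19 mm behind it (env.tcp_to_grasp is the distance from the TCP to the grasp point, in m); z points along the fingers, y is the direction in which the jaws open and shut (so a half turn about z gives the same grasp; the last joint's range is limited). The gripper opens to 85 mm and grips with 20 to 120 N. Pads are 22 mm wide; open, the fingers measure 114 mm over their backs; the gripper's body (76 mm by 85 mm) begins 54 mm behind the grasp point. The pads swing forward as they close: fully open they stand 13 mm farther back than shut.
Start: joints at [1.034, 0.313, 0.046, 1.304, 0, 1.431], TCP at [0.222, 0.53, 0.231] pointing down, gripper open.
Joint ranges: [-2.76, 2.76], [-0.86, 1.69], [-1.03, 1.26], [-2.2, 2.34], [-1.47, 1.5], [-3.14, 3.14]. Speed limits (rad/s): [2.57, 2.57, 3.14, 3.14, 3.14, 3.14].

### API

Orientations are given as a unit quaternion [w, x, y, z].
In Python, from workcell import get_state, viewer, hand_in, finder, env gives the robot as it stands.
- The arm moves only by the tool arm_command, never from a script. Its argument "motion" is a list of rows, each an object of numbers: "x", "y", "z": the shift along the tool's x, y, z in mm; "rx", "ry", "rz": the turn, a rotation vector about the tool's x, y, z in degrees; "hand": the closure, from -1 (fully open) to 1 (shut). A call has 1 to 10 rows; each row is the pose to reach, as a shift and turn from the pose commanded when the call began, along the tool's axes at that moment; what a row does not reach only later rows make up. A row lasts 1/8 s, in which the tool goes at most 62.5 mm and 10.7 degrees, less where a joint would pass 70% of its speed; a pose out of reach is approached as far as the arm can. A call with a gripper value outside its range is refused whole. The fingers move at their own pace and stop on an object; "force" is the grip in N (left out, the last holds). Time passes only in rows, so rows that repeat a pose let the fingers close. It gives the time, the measured TCP pose, the force and the opening at its end, in the units of the state.
- get_state(): the state, without advancing time (a new reading comes with each control period).
- viewer.read_camera(name): name is "side" or "top"; returns a dict with "image" (420x560x3 uint8, red, green, blue), "z_map" (420x560 float32, m along the optical axis (not along the pixel's ray), 0 where there is no reading), "intrinsics" (3x3 intrinsics, pixels), "rvec" (rotation vector, rad) and "tvec" (3), from world to camera coordinates, as OpenCV has them. Camera axes: x right, y down, z forward; pixel columns grow to the right and rows downward; lengths in m; the calibration is good to about 2 mm. A picture is of the moment at which its call begins.
- hand_in(): hands the job in, once; it reports no verdict.
Trained networks look in a picture, given as the dict that the camera call returned (one of the last four; its "shot" number tells which), for a name from the list of things; names that differ only in an ending like _2 or _b are one class to them, and where a whole thing is asked for, a point or a joint stands for the part that bears it (a point fixed in the world has none). Each returns a list of dicts, best first, with "score" (0 to 1); they miss things now and then, are a little off and sometimes report something else, mostly with a low value. They report only what shows in the picture. A call takes as long as a camera call. They do not tell look-alikes from the thing itself.
- finder.find_in(picture, query): "at" ([column, row] in pixels, amid what is visible of it).
- finder.masks_of(picture, query): "region" (420x560 bool, what is visible of it) and "at" ([column, row] in pixels, amid what is visible of it).
The state is a dict: "clock": time; "joint_pos": joint angles; "qvel": joint speeds; "tau": joint torques, N m; "tcp_pos": TCP position; "orientation": TCP orientation; "wrist_force": force on the tool from outside, world axes, zero at the start; "ft_torque": the same for the moment, N m; "finger_gap": finger opening in m.
Only numpy, scipy, OpenCV 4.12 (cv2) and the standard library are available. Lean on these libraries where they do the work, as an engineer would, in place of code of your own. Each camera call takes 0.05 s, during which the arm holds its last target.

## Working session

There is one attempt and no reset: what is moved stays moved. The work goes in short steps, Python scripts to look and compute and a tool call to move; the robot and the scene stay as the last step left them, time stands still between calls to the robot, and variables do not carry over. Pictures are saved under pics/ and viewed, and the job is handed in when it is done.

Besides the shell and the picture viewer there is one more tool, called after ">>>" as name(argument=value, ...), one argument or row to a line, values as JSON. arm_command: Moves the arm, as the interface text tells. Its arguments: {"type":"object","properties":{"motion":{"type":"array","items":{"type":"object","properties":{"x":{"type":"number"},"y":{"type":"number"},"z":{"type":"number"},"rx":{"type":"number"},"ry":{"type":"number"},"rz":{"type":"number"},"hand":{"type":"number"}}}},"force":{"type":"number"}},"required":["motion"]}

```bash
ls; mkdir -p pics; cat > h.py <<'E'
import numpy as np, cv2
from workcell import get_state, viewer, hand_in, finder, env
def cam(n):
    p=viewer.read_camera(n); R=cv2.Rodrigues(np.array(p['rvec'],float))[0]; return p,R,np.array(p['tvec'],float).ravel(),np.array(p['intrinsics'])
def to_world(p,u,v,d):
    K=np.array(p['intrinsics']);R=cv2.Rodrigues(np.array(p['rvec'],float))[0];t=np.array(p['tvec'],float).ravel()
    c=np.linalg.inv(K)@np.stack([np.asarray(u)*1.,np.asarray(v)*1.,np.ones_like(np.asarray(u)*1.)])*d
    return (R.T@(c-t.reshape(3,*([1]*(c.ndim-1))))).T
def on_plane(p,u,v,z):
    K=np.array(p['intrinsics']);R=cv2.Rodrigues(np.array(p['rvec'],float))[0];t=np.array(p['tvec'],float).ravel()
    o=-R.T@t; r=R.T@np.linalg.inv(K)@np.array([u,v,1.]); return o+r*(z-o[2])/r[2]
def proj(p,X):
    return cv2.projectPoints(np.array(X,float).reshape(-1,1,3),np.array(p['rvec'],float),np.array(p['tvec'],float),np.array(p['intrinsics'],float),None)[0].reshape(-1,2)
def save(p,n,img=None):
    im=p['image'] if img is None else img
    cv2.imwrite(f'pics/{n}.png',np.ascontiguousarray(im[:,:,::-1]))
E
python3 - <<'E'
from h import *
s=get_state();print({k:np.round(v,4) for k,v in s.items()})
for n in('top','side'):
    p,R,t,K=cam(n);save(p,n+'0');print(n,-R.T@t,K.round(1).tolist(),R.round(2).tolist())
    for q in ('gauge','mat','tray','hub_a','screwdriver'):
        for f in finder.find_in(p,q)[:6]:
            u,v=f['at'];d=p['z_map'][int(v),int(u)]
            print(q,round(f['score'],2),np.round(f['at'],1),to_world(p,u,v,d).round(3))
E
```

```text
pics
{'clock': np.float64(0.0), 'joint_pos': array([ 1.0344,  0.314 ,  0.045 ,  1.3036, -0.    ,  1.4312]), 'qvel': array([-0.0011,  0.0001, -0.0009,  0.0017,  0.0012, -0.001 ]), 'tau': array([-1.00000e-04, -4.80630e+01,  2.98528e+01,  1.93000e-02,
        0.00000e+00, -0.00000e+00]), 'tcp_pos': array([0.222 , 0.5299, 0.2304]), 'orientation': array([-3.000e-04,  1.971e-01,  9.804e-01, -9.000e-04]), 'wrist_force': array([-0.6241, -0.4594,  0.7011]), 'ft_torque': array([ 0.0165, -0.0057, -0.0186]), 'finger_gap': np.float64(0.0854)}
top [ 0.3030804  -0.02371198  1.13528532] [[498.0, 0.0, 284.2], [0.0, 498.0, 205.5], [0.0, 0.0, 1.0]] [[0.03, -1.0, 0.0], [-0.98, -0.03, -0.19], [0.19, 0.0, -0.98]]
mat 0.89 [431.1 295.7] [ 0.331 -0.354  0.002]
mat 0.87 [348.2 283.6] [ 0.352 -0.168  0.006]
mat 0.84 [357.5 215.1] [ 0.509 -0.189  0.002]
tray 0.9 [446.3 203.6] [ 0.54  -0.391  0.014]
hub_a 0.79 [451.  198.9] [ 0.547 -0.396  0.034]
hub_a 0.69 [452.3 224.9] [ 0.488 -0.397  0.033]
hub_a 0.67 [451.3 168.8] [ 0.617 -0.398  0.036]
hub_a 0.56 [362.5 208.7] [ 0.518 -0.196  0.034]
screwdriver 0.87 [120.1 191.8] [0.543 0.357 0.023]
side [ 0.34560498 -0.68689779  0.85765998] [[384.4, 0.0, 279.9], [0.0, 384.4, 209.0], [0.0, 0.0, 1.0]] [[0.97, -0.23, 0.0], [-0.17, -0.75, -0.64], [0.14, 0.62, -0.77]]
gauge 0.86 [287.5 174.6] [0.56  0.13  0.008]
mat 0.89 [232.  266.7] [ 0.343 -0.155  0.002]
mat 0.74 [240. 339.] [ 0.332 -0.347  0.004]
mat 0.42 [305.4 263.7] [ 0.522 -0.209  0.035]
tray 0.77 [331.2 340.9] [ 0.531 -0.398  0.004]
hub_a 0.82 [365.5 338.2] [ 0.605 -0.413  0.015]
hub_a 0.76 [342.6 338.2] [ 0.551 -0.408  0.034]
hub_a 0.74 [318.5 345.6] [ 0.495 -0.412  0.036]
hub_a 0.66 [307.2 264.8] [ 0.526 -0.211  0.032]
screwdriver 0.74 [268.2 126.2] [0.547 0.354 0.025]
```

View pics/top0.png

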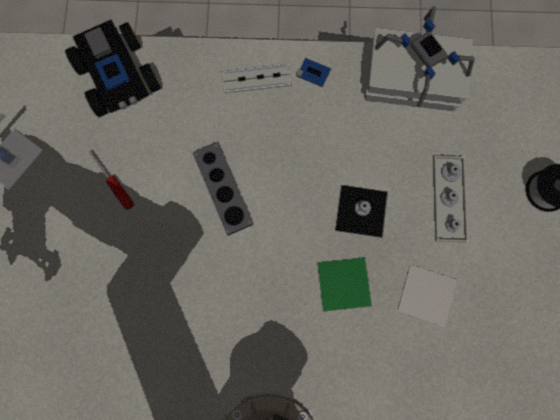

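View pics/side0.png

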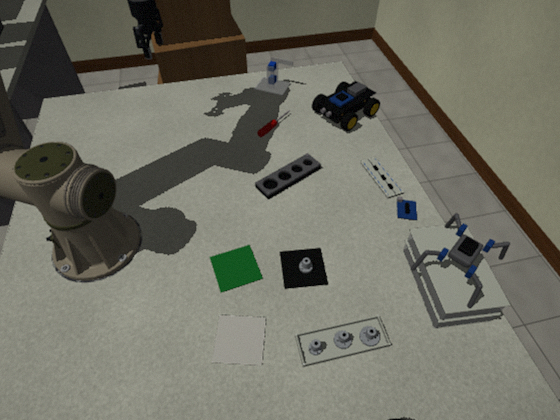

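```bash
python3 - <<'E'
from h import *
p,R,t,K=cam('top');q,*_=cam('side')
a=cv2.resize(p['image'][135:240,185:260],None,fx=5,fy=5,interpolation=cv2.INTER_CUBIC)
b=cv2.resize(p['image'][180:240,330:395],None,fx=6,fy=6,interpolation=cv2.INTER_CUBIC)
c=np.zeros((530,780,3),np.uint8);c[:a.shape[0],:a.shape[1]]=a;c[:b.shape[0],380:380+b.shape[1]]=b
save(p,'crop_top',np.clip(c*1.8,0,255).astype(np.uint8))
a=cv2.resize(q['image'][145:205,245:330],None,fx=6,fy=6,interpolation=cv2.INTER_CUBIC)
b=cv2.resize(q['image'][240:295,275:330],None,fx=4,fy=4,interpolation=cv2.INTER_CUBIC)
c=np.zeros((600,780,3),np.uint8);c[:a.shape[0],:a.shape[1]]=a;c[365:365+b.shape[0],0:b.shape[1]]=b
save(p,'crop_side',np.clip(c*1.8,0,255).astype(np.uint8))
E
```

```text
(no output)
```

View pics/crop_top.png

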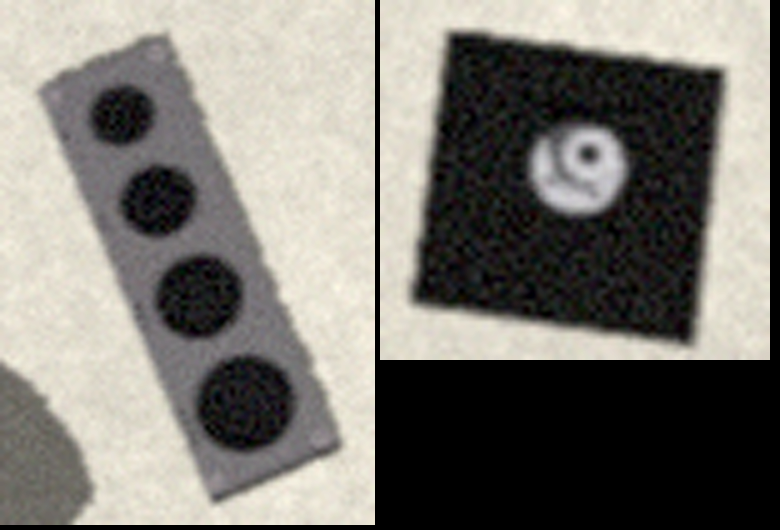

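View pics/crop_side.png

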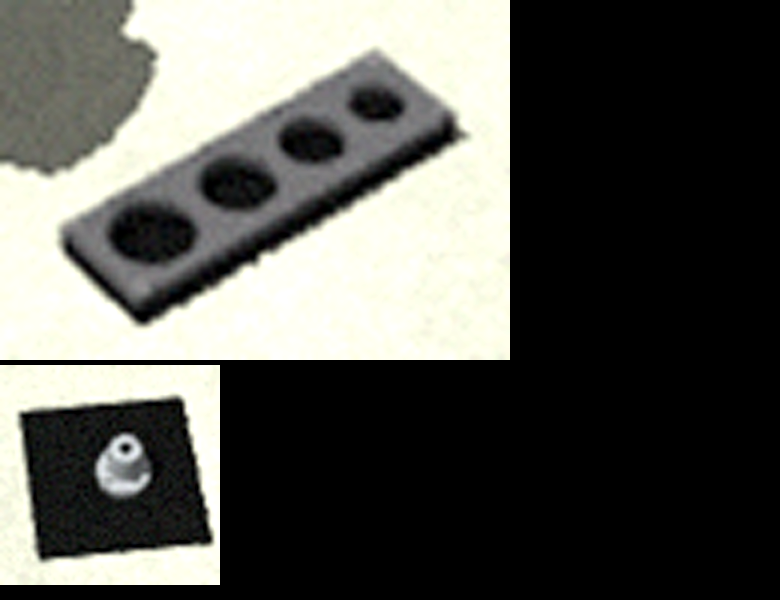

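```bash
cat > meas.py <<'E'
from h import *
from scipy.optimize import least_squares
offs=np.array([-78.4,-33.7,16,70.7])/1000
def holes(p,box):
    u0,u1,v0,v1=box
    g=p['image'][v0:v1,u0:u1].mean(2);m=cv2.resize(g,None,fx=4,fy=4,interpolation=cv2.INTER_CUBIC)
    return m
def dark(p,guess,r=9):
    g=p['image'].astype(float).mean(2)
    # weighted centroid: grey top level local
    u,v=guess;
    vv,uu=np.mgrid[0:420,0:560]
    M=np.hypot(uu-u,vv-v)<r
    lev=np.percentile(g[M],80);lo=np.percentile(g[M],10)
    w=np.clip((lev-g)/(lev-lo),0,1)*M; w[w<0.35]*=0
    return np.array([(w*uu).sum(),(w*vv).sum()])/w.sum(), w.sum()
def fit_line(H):
    # H 4x2 world pts -> centre, yaw
    f=lambda x:(np.array([x[0],x[1]])+offs[:,None]*np.array([np.cos(x[2]),np.sin(x[2])])-H).ravel()
    d=H[0]-H[3]
    r=least_squares(f,[*H.mean(0),np.arctan2(-d[1],-d[0])]);return r.x,f(r.x)
E
python3 - <<'E'
from meas import *
p,*_=cam('top');q,*_=cam('side')
gt=[(209.3,157.7),(216.6,175.2),(225,194.2),(234,215.5)]
gs=[(307.7,162.3),(296.8,168.3),(284.7,175.6),(270.5,183.8)]
for P,G,rr in((p,gt,(8,9,10,11.)),(q,gs,(6,6.5,7.5,8.5))):
    H=[]
    for g,r in zip(G,rr):
        c=g
        for _ in range(3): c,a=dark(P,c,r)
        H.append(on_plane(P,c[0],c[1],.02)[:2]);print(c.round(2),round(a,1),H[-1].round(4))
    x,res=fit_line(np.array(H));print(x.round(4),(res*1000).round(1))
for P,h in((p,(363.2,205.4)),(q,(306.3,261.5))):
    g=P['image'].astype(int).mean(2);u,v=map(round,h)
    print(g[v-4:v+5,u-5:u+6].astype(int))
for P in(p,q):
  for f in finder.masks_of(P,'hub_a'):
    m=f['region'];u,v=f['at'];
    pts=to_world(P,*[a[m] for a in np.mgrid[0:420,0:560][::-1]],P['z_map'][m])
    print(round(f['score'],2),np.round(f['at'],1),m.sum(),pts.min(0).round(4),pts.max(0).round(4))
    b=pts[pts[:,2]>.027];print('  top',len(b),np.median(b,0).round(4), b.mean(0).round(4))
    b=pts[(pts[:,2]<.018)];print('  fl',np.ptp(b,axis=0).round(4), (b.min(0)/2+b.max(0)/2).round(4))
E
```

```text
[208.89 157.68] 101.1 [0.6312 0.1592]
[216.17 174.78] 136.3 [0.5908 0.14  ]
[224.31 193.9 ] 178.2 [0.5462 0.1188]
[233.55 215.47] 212.8 [0.4966 0.0951]
[ 0.5605  0.1255 -2.697 ] [ 0.   0.   0.1  0.1 -0.1 -0.1 -0.   0. ]
[307.17 161.98] 38.5 [0.6306 0.1579]
[296.35 168.21] 56.5 [0.5903 0.1385]
[284.   175.36] 78.3 [0.5457 0.117 ]
[269.83 183.49] 105.1 [0.4964 0.0934]
[ 0.56    0.1239 -2.6936] [ 0.1  0.   0.1  0.  -0.1  0.  -0.1 -0.1]
[[ 27  37  49  53  62  72  67  76  62  56  28]
 [ 45  40  50  66  92 101 104 108 108  94  63]
 [ 56  50  61  86 103 107 105 102 110 111  95]
 [ 66  57  81 105  99  82  57  70  91 111 110]
 [ 70  63  80 104  95  60  25  37  79 105 112]
 [ 90  62  82 107 100  75  41  50  84 110 111]
 [ 92  67  76 103 109 102  89  86 110 115 116]
 [ 94  71  71  87 102 110 112 111 114 112 109]
 [ 86  75  68  71  84 101 113 111 109 108 105]]
[[ 13  14  71 100 122 122 114  90  40   8   5]
 [  9  45 107 122  95  79  98 115  82  29   7]
 [ 31  89 123 102  41   0  49 111 110  58   7]
 [ 70 103 123 119  60  23  74 119 120  72   8]
 [ 99  87 117 136 111 101 117 130 106  60  24]
 [11
[... 1013 characters left out ...]
0.3866  0.0396]
  top 73 [ 0.6158 -0.4076  0.0349] [ 0.6154 -0.4075  0.0347]
  fl [0.0427 0.0422 0.0139] [ 0.6148 -0.4077  0.0108]
0.76 [341.4 334.9] 276 [ 0.5349 -0.4203  0.0019] [ 0.5737 -0.381   0.0387]
  top 74 [ 0.5539 -0.4014  0.0353] [ 0.554  -0.4014  0.0348]
  fl [0.0388 0.0393 0.0154] [ 0.5543 -0.4007  0.0096]
0.69 [317.5 347.7] 168 [ 0.4749 -0.4199  0.002 ] [ 0.5057 -0.3931  0.0393]
  top 76 [ 0.4889 -0.4061  0.0355] [ 0.4888 -0.4062  0.0349]
  fl [0.0308 0.0268 0.0158] [ 0.4903 -0.4065  0.0099]
0.43 [305.1 264.2] 159 [ 0.3456 -0.6869  0.0007] [ 0.5418 -0.1776  0.8577]
  top 57 [ 0.5244 -0.2009  0.0355] [ 0.5213 -0.2088  0.0491]
  fl [0.0333 0.039  0.0168] [ 0.5251 -0.1971  0.0091]
```

```bash
cat > go.py <<'E'
from h import *
from scipy.spatial.transform import Rotation as Rr
C=np.array([.5603,.1247]);YAW=-2.695
def goal(x,y,z,yaw=YAW,show=True):
    s=get_state();q=s['orientation'];R0=Rr.from_quat([q[1],q[2],q[3],q[0]])
    xa=np.array([np.cos(yaw),np.sin(yaw),0]);za=np.array([0,0,-1.]);ya=np.cross(za,xa)
    Rg=Rr.from_matrix(np.c_[xa,ya,za])
    d=R0.inv().apply(np.array([x,y,z])-s['tcp_pos'])*1000
    rv=(R0.inv()*Rg).as_rotvec(degrees=True)
    print('t',round(float(s['clock']),2),'tcp',np.round(s['tcp_pos'],4),'F',np.round(s['wrist_force'],2),'gap',round(float(s['finger_gap']),4));print('shift',d.round(2),'rot',rv.round(2))
E
python3 -c "
from go import *
goal(.5252,-.2,.1,YAW+np.pi*1.5-2*np.pi)
goal(.5252,-.2,.1,YAW+np.pi/2)
print(env.tcp_to_grasp)"
```

```text
t 0.9 tcp [0.2222 0.5304 0.2314] F [-1.06 -0.22  0.42] gap 0.0855
shift [-561.69 -556.55  131.27] rot [ 1.000e-02 -0.000e+00  4.168e+01]
t 0.9 tcp [0.2222 0.5304 0.2314] F [-1.06 -0.22  0.42] gap 0.0855
shift [-561.69 -556.55  131.27] rot [ 0.0000e+00  1.0000e-02 -1.3832e+02]
0.0187
```

>>> arm_command(
  motion=[
    {"x":-56,"y":-56,"z":13,"rz":10,"hand":-1},
    {"x":-112,"y":-112,"z":26,"rz":20,"hand":-1},
    {"x":-561.7,"y":-556.6,"z":131,"rz":41.7},
    {"x":-561.7,"y":-556.6,"z":131,"rz":41.7},
    {"x":-561.7,"y":-556.6,"z":131,"rz":41.7},
    {"x":-561.7,"y":-556.6,"z":131,"rz":41.7},
    {"x":-561.7,"y":-556.6,"z":131,"rz":41.7},
    {"x":-561.7,"y":-556.6,"z":131,"rz":41.7},
    {"x":-561.7,"y":-556.6,"z":131,"rz":41.7},
    {"x":-561.7,"y":-556.6,"z":131,"rz":41.7},
  ],
  force=30,
)

```text
invalid input at $.motion[0]: expected keys x, y, z, rx, ry, rz, hand
```

```bash
python3 -c "
from go import *
goal(.5252,-.2,.1,YAW+np.pi*1.5-2*np.pi)"
```

```text
t 0.9 tcp [0.2222 0.5304 0.2314] F [-1.06 -0.22  0.42] gap 0.0855
shift [-561.69 -556.55  131.27] rot [ 1.000e-02 -0.000e+00  4.168e+01]
```

>>> arm_command(
  motion=[
    {"x":-561.7,"y":-556.6,"z":131,"rx":0,"ry":0,"rz":41.7,"hand":-1},
    {"x":-561.7,"y":-556.6,"z":131,"rx":0,"ry":0,"rz":41.7,"hand":-1},
    {"x":-561.7,"y":-556.6,"z":131,"rx":0,"ry":0,"rz":41.7,"hand":-1},
    {"x":-561.7,"y":-556.6,"z":131,"rx":0,"ry":0,"rz":41.7,"hand":-1},
    {"x":-561.7,"y":-556.6,"z":131,"rx":0,"ry":0,"rz":41.7,"hand":-1},
    {"x":-561.7,"y":-556.6,"z":131,"rx":0,"ry":0,"rz":41.7,"hand":-1},
    {"x":-561.7,"y":-556.6,"z":131,"rx":0,"ry":0,"rz":41.7,"hand":-1},
    {"x":-561.7,"y":-556.6,"z":131,"rx":0,"ry":0,"rz":41.7,"hand":-1},
    {"x":-561.7,"y":-556.6,"z":131,"rx":0,"ry":0,"rz":41.7,"hand":-1},
    {"x":-561.7,"y":-556.6,"z":131,"rx":0,"ry":0,"rz":41.7,"hand":-1},
  ],
  force=30,
)

```text
clock: 2.15
tcp_pos: [0.4592, -0.0413, 0.1292]
orientation: [0.001, 0.533, 0.846, 0.0]
wrist_force: [1.4, 0.8, 0.6]
finger_gap: 0.085
```

```bash
python3 -c "
from go import *
goal(.5252,-.2,.1,YAW+np.pi*1.5-2*np.pi)"
```

```text
t 2.15 tcp [ 0.4592 -0.0413  0.1292] F [1.36 0.79 0.58] gap 0.085
shift [-171.59   -8.91   29.29] rot [ 0.07  0.03 -0.05]
```

>>> arm_command(
  motion=[
    {"x":-171.6,"y":-8.9,"z":29,"rx":0,"ry":0,"rz":0,"hand":-1},
    {"x":-171.6,"y":-8.9,"z":29,"rx":0,"ry":0,"rz":0,"hand":-1},
    {"x":-171.6,"y":-8.9,"z":29,"rx":0,"ry":0,"rz":0,"hand":-1},
    {"x":-171.6,"y":-8.9,"z":29,"rx":0,"ry":0,"rz":0,"hand":-1},
    {"x":-171.6,"y":-8.9,"z":29,"rx":0,"ry":0,"rz":0,"hand":-1},
  ],
)

```text
clock: 2.78
tcp_pos: [0.5239, -0.1975, 0.0998]
orientation: [-0.001, 0.533, 0.846, 0.0]
wrist_force: [-0.2, 0.2, -0.1]
finger_gap: 0.0852
```

```bash
python3 -c "
from go import *
goal(.5252,-.2,.0135,YAW+np.pi*1.5-2*np.pi)
p,*_=cam('side');save(p,'s1',cv2.resize(p['image'][170:330,200:400],None,fx=3,fy=3))
goal(.5252,-.2,.0135,YAW+np.pi*1.5-2*np.pi)
"
```

```text
t 2.77 tcp [ 0.5239 -0.1975  0.0998] F [-0.24  0.25 -0.08] gap 0.0852
shift [-3.    0.17 86.3 ] rot [-0.03 -0.08 -0.05]
t 2.83 tcp [ 0.5239 -0.1969  0.1001] F [0.3  0.99 0.44] gap 0.0857
shift [-3.44 -0.13 86.6 ] rot [-0.02 -0.06  0.01]
```

View pics/s1.png

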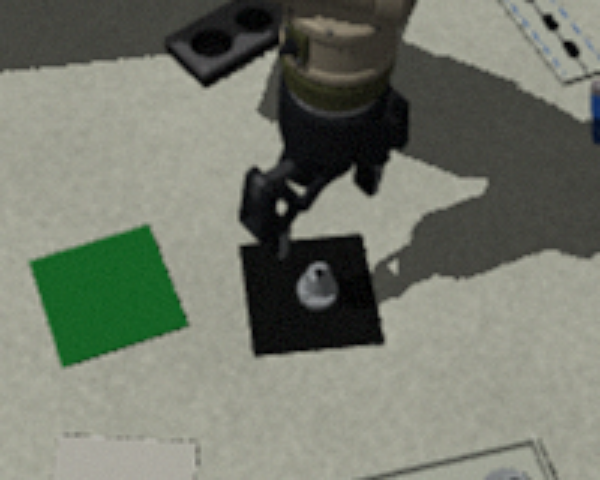

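>>> arm_command(
  motion=[
    {"x":-3.2,"y":0,"z":40,"rx":0,"ry":0,"rz":0,"hand":-1},
    {"x":-3.2,"y":0,"z":80,"rx":0,"ry":0,"rz":0,"hand":-0.3},
    {"x":-3.2,"y":0,"z":86,"rx":0,"ry":0,"rz":0,"hand":0},
    {"x":-3.2,"y":0,"z":86,"rx":0,"ry":0,"rz":0,"hand":0.2},
    {"x":-3.2,"y":0,"z":86,"rx":0,"ry":0,"rz":0,"hand":0.4},
    {"x":-3.2,"y":0,"z":86,"rx":0,"ry":0,"rz":0,"hand":1},
    {"x":-3.2,"y":0,"z":86,"rx":0,"ry":0,"rz":0,"hand":1},
    {"x":-3.2,"y":0,"z":86,"rx":0,"ry":0,"rz":0,"hand":1},
  ],
  force=20,
)

```text
clock: 3.82
tcp_pos: [0.5272, -0.2012, 0.0161]
orientation: [0.002, 0.533, 0.846, 0.0]
wrist_force: [-0.4, 1.3, 6.8]
finger_gap: 0.0194
```

```bash
python3 -c "
from go import *
goal(.5252,-.2,.0135,YAW+np.pi*1.5-2*np.pi)
p,*_=cam('side');save(p,'s2',cv2.resize(p['image'][200:310,240:380],None,fx=5,fy=5))
goal(.5252,-.2,.0135,YAW+np.pi*1.5-2*np.pi)
"
```

```text
t 3.83 tcp [ 0.5272 -0.2012  0.0161] F [-0.36  1.31  6.79] gap 0.0194
shift [ 1.94 -1.34  2.56] rot [ 0.14  0.13 -0.01]
t 3.88 tcp [ 0.5273 -0.2012  0.0161] F [0.37 1.69 7.23] gap 0.0193
shift [ 1.97 -1.36  2.58] rot [ 0.14  0.13 -0.01]
```

View pics/s2.png

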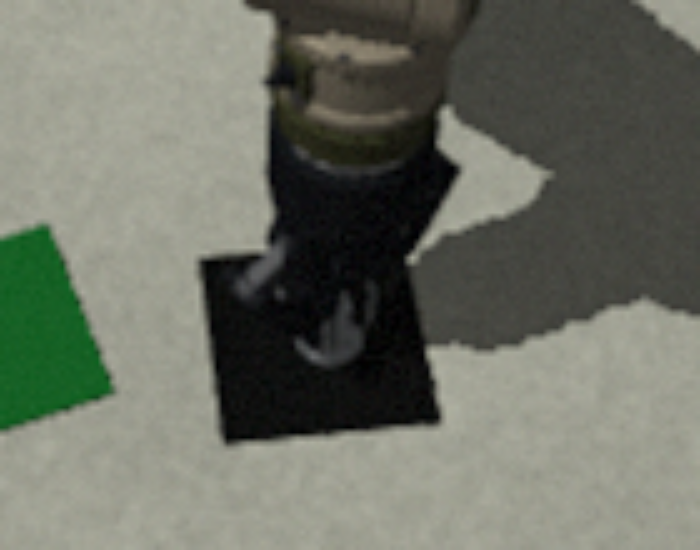

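>>> arm_command(
  motion=[
    {"x":0,"y":1.3,"z":-1,"rx":0,"ry":0,"rz":0,"hand":0},
    {"x":0,"y":1.3,"z":-3,"rx":0,"ry":0,"rz":0,"hand":-0.2},
    {"x":0,"y":1.3,"z":-3,"rx":0,"ry":0,"rz":0,"hand":-0.2},
    {"x":0,"y":1.3,"z":-3,"rx":0,"ry":0,"rz":0,"hand":-0.2},
  ],
)

```text
clock: 4.38
tcp_pos: [0.5269, -0.2001, 0.017]
orientation: [-0.0, 0.533, 0.846, 0.0]
wrist_force: [0.0, 0.3, -0.1]
finger_gap: 0.0509
```

```bash
python3 -c "
from go import *
goal(.5272,-.2012,.017,YAW)
p,*_=cam('side');save(p,'s3',cv2.resize(p['image'][200:310,240:380],None,fx=5,fy=5))
p,*_=cam('top');save(p,'t3',cv2.resize(p['image'][160:270,300:440],None,fx=5,fy=5))
goal(.5272,-.2012,.017,YAW)
"
```

```text
t 4.38 tcp [ 0.5269 -0.2001  0.017 ] F [ 0.03  0.35 -0.12] gap 0.0509
shift [-1.06 -0.23  0.02] rot [ 1.000e-02 -2.000e-02 -9.003e+01]
t 4.47 tcp [ 0.5269 -0.2001  0.017 ] F [-0.23  0.04  0.25] gap 0.0513
shift [-1.12 -0.21 -0.05] rot [ 1.000e-02 -2.000e-02 -9.002e+01]
```

View pics/s3.png

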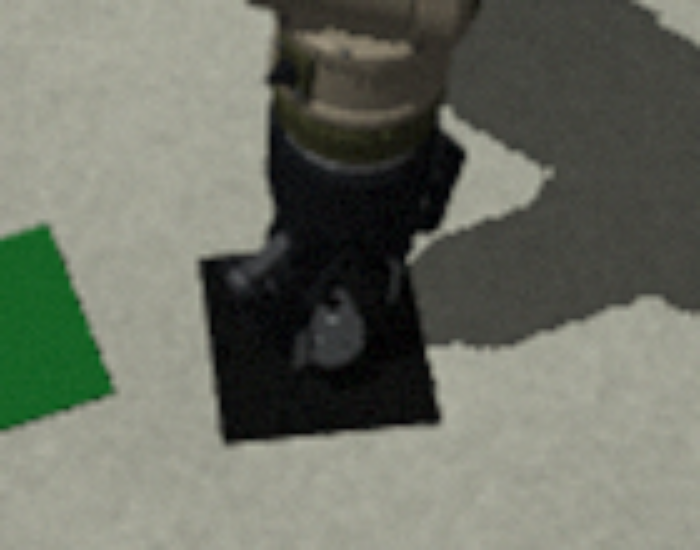

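>>> arm_command(
  motion=[
    {"x":-1.1,"y":-0.2,"z":0,"rx":0,"ry":0,"rz":-10,"hand":-0.2},
    {"x":-1.1,"y":-0.2,"z":0,"rx":0,"ry":0,"rz":-90,"hand":-0.2},
    {"x":-1.1,"y":-0.2,"z":0,"rx":0,"ry":0,"rz":-90,"hand":-0.2},
    {"x":-1.1,"y":-0.2,"z":0,"rx":0,"ry":0,"rz":-90,"hand":-0.2},
    {"x":-1.1,"y":-0.2,"z":0,"rx":0,"ry":0,"rz":-90,"hand":-0.2},
    {"x":-1.1,"y":-0.2,"z":0,"rx":0,"ry":0,"rz":-90,"hand":-0.2},
    {"x":-1.1,"y":-0.2,"z":0,"rx":0,"ry":0,"rz":-90,"hand":-0.2},
    {"x":-1.1,"y":-0.2,"z":0,"rx":0,"ry":0,"rz":-90,"hand":-0.2},
    {"x":-1.1,"y":-0.2,"z":0,"rx":0,"ry":0,"rz":-90,"hand":-0.2},
    {"x":-1.1,"y":-0.2,"z":0,"rx":0,"ry":0,"rz":-90,"hand":-0.2},
  ],
)

```text
clock: 5.72
tcp_pos: [0.5273, -0.2012, 0.017]
orientation: [-0.0, -0.221, 0.975, 0.0]
wrist_force: [-0.8, -0.2, -0.7]
finger_gap: 0.0513
```

>>> arm_command(
  motion=[
    {"x":0,"y":0,"z":0,"rx":0,"ry":0,"rz":0,"hand":0.2},
    {"x":0,"y":0,"z":0,"rx":0,"ry":0,"rz":0,"hand":0.4},
    {"x":0,"y":0,"z":0,"rx":0,"ry":0,"rz":0,"hand":1},
    {"x":0,"y":0,"z":0,"rx":0,"ry":0,"rz":0,"hand":1},
  ],
  force=20,
)

```text
clock: 6.22
tcp_pos: [0.5274, -0.2012, 0.0172]
orientation: [0.0, -0.221, 0.975, -0.0]
wrist_force: [-0.1, 0.6, 1.5]
finger_gap: 0.0191
```

```bash
python3 -c "
from go import *
goal(.5272,-.2012,.017,YAW)
p,*_=cam('side');save(p,'s4',cv2.resize(p['image'][200:310,240:380],None,fx=5,fy=5))
goal(.5272,-.2012,.017,YAW)
"
```

```text
t 6.22 tcp [ 0.5274 -0.2012  0.0172] F [-0.08  0.63  1.55] gap 0.0191
shift [0.16 0.12 0.2 ] rot [-0.    0.01 -0.03]
t 6.28 tcp [ 0.5274 -0.2012  0.0172] F [-0.16  0.7   1.74] gap 0.0191
shift [0.14 0.09 0.18] rot [ 0.    0.01 -0.03]
```

View pics/s4.png

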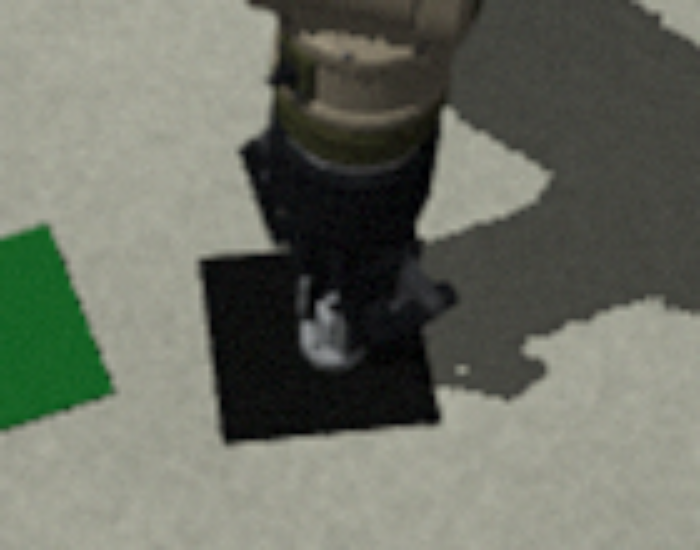

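>>> arm_command(
  motion=[
    {"x":0,"y":0,"z":0,"rx":0,"ry":0,"rz":0,"hand":1},
    {"x":0,"y":0,"z":-20,"rx":0,"ry":0,"rz":0,"hand":1},
    {"x":0,"y":0,"z":-60,"rx":0,"ry":0,"rz":0,"hand":1},
    {"x":0,"y":0,"z":-60,"rx":0,"ry":0,"rz":0,"hand":1},
    {"x":0,"y":0,"z":-60,"rx":0,"ry":0,"rz":0,"hand":1},
  ],
  force=40,
)

```text
clock: 6.9
tcp_pos: [0.5271, -0.2011, 0.0767]
orientation: [-0.0, -0.221, 0.975, 0.0]
wrist_force: [-0.3, 0.3, -0.8]
finger_gap: 0.0182
```

```bash
python3 -c "
from go import *
from meas import offs
for i in range(4): print(i+1,(C+offs[i]*np.array([np.cos(YAW),np.sin(YAW)])).round(4))
S=C+offs[0]*np.array([np.cos(YAW),np.sin(YAW)])
goal(*S,.055)
p,*_=cam('side');save(p,'s5',cv2.resize(p['image'][180:290,240:380],None,fx=5,fy=5))
goal(*S,.055)
"
```

```text
1 [0.631  0.1586]
2 [0.5907 0.1393]
3 [0.5459 0.1178]
4 [0.4965 0.0942]
t 6.9 tcp [ 0.5271 -0.2011  0.0767] F [-0.3   0.33 -0.8 ] gap 0.0182
shift [-248.95  279.59   21.78] rot [ 0.02 -0.01 -0.02]
t 6.95 tcp [ 0.5266 -0.2008  0.0761] F [ 0.54  0.28 -0.87] gap 0.018
shift [-249.31  279.12   21.3 ] rot [ 0.08 -0.05 -0.02]
```

View pics/s5.png

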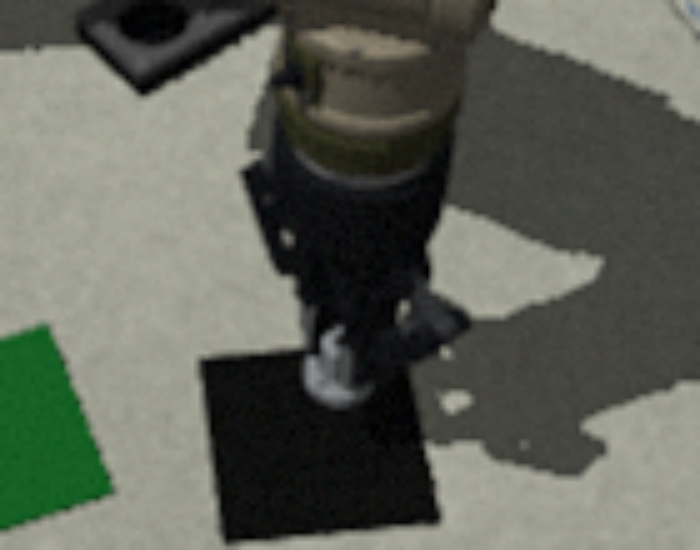

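>>> arm_command(
  motion=[
    {"x":-249.2,"y":279.3,"z":0,"rx":0,"ry":0,"rz":0,"hand":1},
    {"x":-249.2,"y":279.3,"z":0,"rx":0,"ry":0,"rz":0,"hand":1},
    {"x":-249.2,"y":279.3,"z":0,"rx":0,"ry":0,"rz":0,"hand":1},
    {"x":-249.2,"y":279.3,"z":0,"rx":0,"ry":0,"rz":0,"hand":1},
    {"x":-249.2,"y":279.3,"z":0,"rx":0,"ry":0,"rz":0,"hand":1},
    {"x":-249.2,"y":279.3,"z":0,"rx":0,"ry":0,"rz":0,"hand":1},
    {"x":-249.2,"y":279.3,"z":0,"rx":0,"ry":0,"rz":0,"hand":1},
    {"x":-249.2,"y":279.3,"z":20,"rx":0,"ry":0,"rz":0,"hand":1},
    {"x":-249.2,"y":279.3,"z":20,"rx":0,"ry":0,"rz":0,"hand":1},
  ],
)

```text
clock: 8.07
tcp_pos: [0.629, 0.1573, 0.0542]
orientation: [-0.003, -0.221, 0.975, 0.0]
wrist_force: [-0.2, 0.1, -0.7]
finger_gap: 0.0182
```

```bash
python3 -c "
from go import *
S=[.631,.1586]
goal(*S,.036)
p,*_=cam('side');save(p,'s6',cv2.resize(p['image'][100:210,240:380],None,fx=5,fy=5))
goal(*S,.036)
print(proj(p,[*S,.0415]))
"
```

```text
t 8.07 tcp [0.629  0.1573 0.0542] F [-0.21  0.1  -0.65] gap 0.0182
shift [-2.44  0.27 18.18] rot [ 0.1  -0.33 -0.05]
t 8.12 tcp [0.6299 0.1572 0.0554] F [0.24 0.25 0.24] gap 0.0185
shift [-1.67  0.73 19.4 ] rot [ 0.07 -0.23 -0.07]
[[307.62209585 156.7327237 ]]
```

View pics/s6.png

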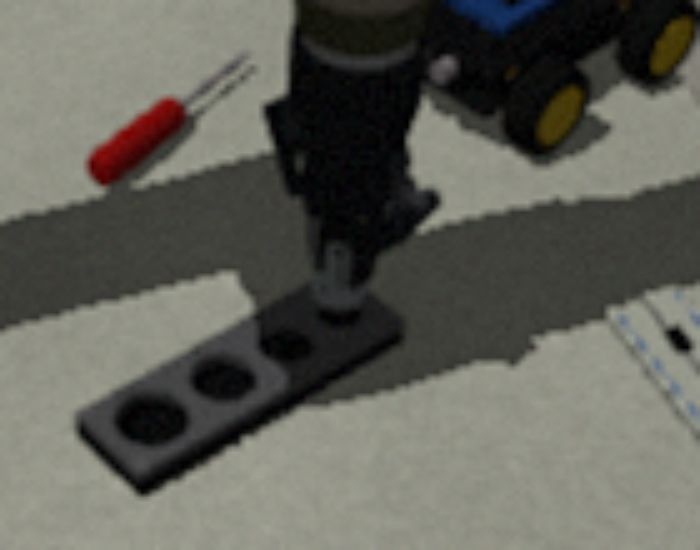

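>>> arm_command(
  motion=[
    {"x":-1,"y":0.5,"z":12,"rx":0,"ry":0,"rz":0,"hand":1},
    {"x":-1,"y":0.5,"z":16,"rx":0,"ry":0,"rz":0,"hand":1},
    {"x":-1,"y":0.5,"z":17,"rx":0,"ry":0,"rz":0,"hand":1},
    {"x":-1,"y":0.5,"z":17,"rx":0,"ry":0,"rz":0,"hand":1},
  ],
)

```text
clock: 8.62
tcp_pos: [0.6324, 0.1591, 0.0403]
orientation: [0.0, -0.221, 0.975, 0.0]
wrist_force: [-0.5, 0.5, -0.9]
finger_gap: 0.0183
```

```bash
python3 -c "
from go import *
goal(.631,.1586,.034)"
```

```text
t 8.62 tcp [0.6324 0.1591 0.0403] F [-0.53  0.46 -0.92] gap 0.0183
shift [1.46 0.18 6.3 ] rot [ 0.    0.01 -0.03]
```

>>> arm_command(
  motion=[
    {"x":1.4,"y":0.2,"z":2,"rx":0,"ry":0,"rz":0,"hand":1},
    {"x":1.4,"y":0.2,"z":4,"rx":0,"ry":0,"rz":0,"hand":1},
    {"x":1.4,"y":0.2,"z":5,"rx":0,"ry":0,"rz":0,"hand":1},
    {"x":1.4,"y":0.2,"z":6,"rx":0,"ry":0,"rz":0,"hand":1},
    {"x":1.4,"y":0.2,"z":6.5,"rx":0,"ry":0,"rz":0,"hand":1},
    {"x":1.4,"y":0.2,"z":7,"rx":0,"ry":0,"rz":0,"hand":1},
    {"x":1.4,"y":0.2,"z":7,"rx":0,"ry":0,"rz":0,"hand":1},
  ],
)

```text
clock: 9.5
tcp_pos: [0.631, 0.1588, 0.0342]
orientation: [0.0, -0.221, 0.975, -0.0]
wrist_force: [-2.9, 0.2, 6.2]
finger_gap: 0.0183
```

```bash
python3 -c "
from go import *
goal(.631,.1586,.034)"
```

```text
t 9.5 tcp [0.631  0.1588 0.0342] F [-2.88  0.22  6.17] gap 0.0183
shift [ 0.12 -0.17  0.2 ] rot [-0.01  0.04 -0.02]
```

>>> arm_command(
  motion=[
    {"x":1,"y":0,"z":0,"rx":0,"ry":0,"rz":0,"hand":1},
    {"x":1,"y":1,"z":0,"rx":0,"ry":0,"rz":0,"hand":1},
    {"x":0,"y":1,"z":0,"rx":0,"ry":0,"rz":0,"hand":1},
    {"x":-1,"y":1,"z":0,"rx":0,"ry":0,"rz":0,"hand":1},
    {"x":-1,"y":0,"z":0,"rx":0,"ry":0,"rz":0,"hand":1},
    {"x":-1,"y":-1,"z":0,"rx":0,"ry":0,"rz":0,"hand":1},
    {"x":0,"y":-1,"z":0,"rx":0,"ry":0,"rz":0,"hand":1},
    {"x":1,"y":-1,"z":0,"rx":0,"ry":0,"rz":0,"hand":1},
    {"x":0,"y":0,"z":0,"rx":0,"ry":0,"rz":0,"hand":1},
  ],
)

```text
clock: 10.62
tcp_pos: [0.6311, 0.1589, 0.0342]
orientation: [0.0, -0.221, 0.975, -0.0]
wrist_force: [-2.1, -2.7, 7.9]
finger_gap: 0.0183
```

```bash
python3 -c "
from go import *
goal(.5907,.1393,.034)"
```

```text
t 10.62 tcp [0.6311 0.1589 0.0342] F [-2.14 -2.7   7.9 ] gap 0.0183
shift [44.9  -0.22  0.12] rot [-0.02  0.04 -0.01]
```

>>> arm_command(
  motion=[
    {"x":0,"y":-0.2,"z":-5,"rx":0,"ry":0,"rz":0,"hand":1},
    {"x":0,"y":-0.2,"z":-7,"rx":0,"ry":0,"rz":0,"hand":1},
    {"x":25,"y":-0.2,"z":-7,"rx":0,"ry":0,"rz":0,"hand":1},
    {"x":44.8,"y":-0.2,"z":-7,"rx":0,"ry":0,"rz":0,"hand":1},
    {"x":44.8,"y":-0.2,"z":-7,"rx":0,"ry":0,"rz":0,"hand":1},
    {"x":44.8,"y":-0.2,"z":-7,"rx":0,"ry":0,"rz":0,"hand":1},
    {"x":44.8,"y":-0.2,"z":-4,"rx":0,"ry":0,"rz":0,"hand":1},
    {"x":44.8,"y":-0.2,"z":-4,"rx":0,"ry":0,"rz":0,"hand":1},
  ],
)

```text
clock: 11.62
tcp_pos: [0.5909, 0.1394, 0.0367]
orientation: [-0.0, -0.221, 0.975, 0.0]
wrist_force: [-1.2, 0.0, -0.1]
finger_gap: 0.0182
```

```bash
python3 -c "
from go import *
goal(.5907,.1393,.034)
p,*_=cam('side');save(p,'s7',cv2.resize(p['image'][120:210,240:340],None,fx=6,fy=6))
goal(.5907,.1393,.034)"
```

```text
t 11.62 tcp [0.5909 0.1394 0.0367] F [-1.22  0.04 -0.08] gap 0.0182
shift [ 0.2  -0.01  2.71] rot [ 0.01 -0.01 -0.01]
t 11.68 tcp [0.5908 0.1394 0.0368] F [ 0.33 -0.4  -0.51] gap 0.0185
shift [ 0.13 -0.01  2.81] rot [ 0.01 -0.01 -0.02]
```

View pics/s7.png

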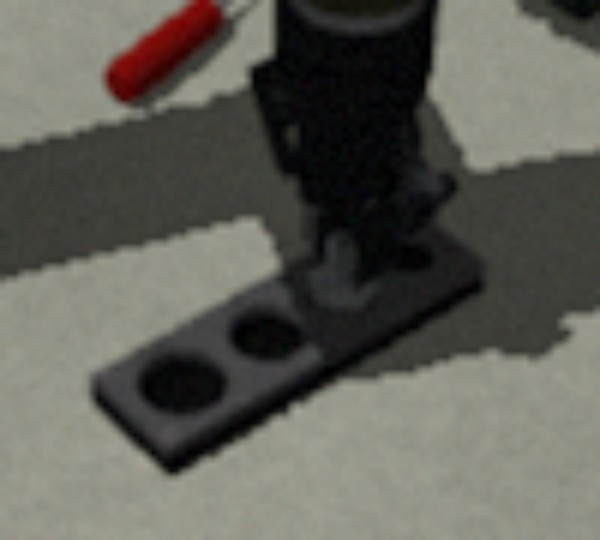

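>>> arm_command(
  motion=[
    {"x":0,"y":0,"z":1,"rx":0,"ry":0,"rz":0,"hand":1},
    {"x":0,"y":0,"z":2,"rx":0,"ry":0,"rz":0,"hand":1},
    {"x":0,"y":0,"z":3,"rx":0,"ry":0,"rz":0,"hand":1},
    {"x":0,"y":0,"z":3.7,"rx":0,"ry":0,"rz":0,"hand":1},
    {"x":0,"y":0,"z":3.7,"rx":0,"ry":0,"rz":0,"hand":1},
  ],
)

```text
clock: 12.3
tcp_pos: [0.5909, 0.1393, 0.0341]
orientation: [0.0, -0.221, 0.975, 0.0]
wrist_force: [-1.7, 0.1, 4.9]
finger_gap: 0.0184
```

```bash
python3 -c "
from go import *
p,*_=cam('top');q,*_=cam('side')
print(on_plane(p,364.3,205.2,.035),on_plane(q,306.0,259.5,.035))
"
```

```text
[ 0.52645748 -0.19971505  0.035     ] [ 0.52683653 -0.19731884  0.035     ]
```

>>> arm_command(
  motion=[
    {"x":0.8,"y":0,"z":0.5,"rx":0,"ry":0,"rz":0,"hand":1},
    {"x":0.6,"y":0.6,"z":0.5,"rx":0,"ry":0,"rz":0,"hand":1},
    {"x":0,"y":0.8,"z":0.5,"rx":0,"ry":0,"rz":0,"hand":1},
    {"x":-0.6,"y":0.6,"z":0.5,"rx":0,"ry":0,"rz":0,"hand":1},
    {"x":-0.8,"y":0,"z":0.5,"rx":0,"ry":0,"rz":0,"hand":1},
  ],
)

```text
clock: 13.02
tcp_pos: [0.5912, 0.1395, 0.0338]
orientation: [0.0, -0.221, 0.975, -0.0]
wrist_force: [-3.2, 1.5, 9.5]
finger_gap: 0.0183
```

```bash
python3 -c "
from go import *
goal(.5907,.1393,.034)"
```

```text
t 13.03 tcp [0.5912 0.1395 0.0338] F [-3.25  1.48  9.54] gap 0.0183
shift [ 0.53  0.04 -0.19] rot [-0.    0.   -0.03]
```

>>> arm_command(
  motion=[
    {"x":0.2,"y":-0.6,"z":0,"rx":0,"ry":0,"rz":0,"hand":1},
    {"x":0.8,"y":-0.9,"z":0,"rx":0,"ry":0,"rz":0,"hand":1},
    {"x":1.4,"y":-0.8,"z":0,"rx":0,"ry":0,"rz":0,"hand":1},
    {"x":2.0,"y":-0.4,"z":0,"rx":0,"ry":0,"rz":0,"hand":1},
  ],
)

```text
clock: 13.52
tcp_pos: [0.5907, 0.1393, 0.0341]
orientation: [0.001, -0.222, 0.975, 0.001]
wrist_force: [0.6, 2.6, 6.5]
finger_gap: 0.0184
```

```bash
cat > tq.py <<'E'
from go import *
F=[];T=[]
for i in range(4):
    s=get_state();F.append(s['wrist_force']);T.append(s['ft_torque']);viewer.read_camera('side')
F=np.mean(F,0);T=np.mean(T,0);x=np.array([np.cos(YAW),np.sin(YAW),0]);y=np.cross([0,0,-1],x)
z=s['tcp_pos'];print('t',s['clock'],z.round(4),'F tool',(F@x).round(2),(F@y).round(2),'Fz up',F[2].round(2),'T tool',(T@x).round(3),(T@y).round(3),T[2].round(3))
E
python3 tq.py
```

```text
t 13.675 [0.5908 0.1393 0.0341] F tool -0.83 2.73 Fz up 7.01 T tool -0.469 -0.127 -0.021
```

>>> arm_command(
  motion=[
    {"x":0,"y":0,"z":-3,"rx":0,"ry":0,"rz":0,"hand":1},
    {"x":-1.2,"y":0.4,"z":-3,"rx":0,"ry":0,"rz":0,"hand":1},
    {"x":-1.2,"y":0.4,"z":-3,"rx":0,"ry":0,"rz":0,"hand":1},
  ],
)

```text
clock: 14.1
tcp_pos: [0.5904, 0.1391, 0.0355]
orientation: [-0.0, -0.221, 0.975, 0.0]
wrist_force: [0.1, -0.4, -1.0]
finger_gap: 0.0187
```

```bash
python3 tq.py
```

```text
t 14.25 [0.5904 0.1391 0.0356] F tool 0.25 -0.08 Fz up -0.68 T tool 0.025 0.011 0.001
```

>>> arm_command(
  motion=[
    {"x":0,"y":0,"z":1.5,"rx":0,"ry":0,"rz":0,"hand":1},
    {"x":0,"y":0,"z":2.5,"rx":0,"ry":0,"rz":0,"hand":1},
    {"x":0,"y":0,"z":2.5,"rx":0,"ry":0,"rz":0,"hand":1},
  ],
)

```text
clock: 14.68
tcp_pos: [0.5909, 0.1393, 0.0341]
orientation: [0.0, -0.221, 0.975, -0.0]
wrist_force: [-0.9, -0.4, 4.0]
finger_gap: 0.0186
```

```bash
python3 tq.py
```

```text
t 14.825 [0.5909 0.1393 0.034 ] F tool 1.05 0.52 Fz up 4.79 T tool -0.075 0.249 -0.047
```

>>> arm_command(
  motion=[
    {"x":0,"y":0,"z":-2,"rx":0,"ry":0,"rz":0,"hand":1},
    {"x":-0.8,"y":0,"z":-2,"rx":0,"ry":0,"rz":0,"hand":1},
    {"x":-0.8,"y":0,"z":-1,"rx":0,"ry":0,"rz":0,"hand":1},
    {"x":-0.8,"y":0,"z":0,"rx":0,"ry":0,"rz":0,"hand":1},
    {"x":-0.8,"y":0,"z":0,"rx":0,"ry":0,"rz":0,"hand":1},
  ],
)

```text
clock: 15.5
tcp_pos: [0.5916, 0.1396, 0.034]
orientation: [0.0, -0.221, 0.975, 0.0]
wrist_force: [-1.3, 0.3, 5.4]
finger_gap: 0.0183
```

```bash
python3 tq.py
```

```text
t 15.65 [0.5916 0.1396 0.034 ] F tool 1.25 1.06 Fz up 5.65 T tool -0.098 0.29 -0.041
```

>>> arm_command(
  motion=[
    {"x":0,"y":0,"z":-2,"rx":0,"ry":0,"rz":0,"hand":1},
    {"x":-0.8,"y":0.4,"z":-2,"rx":0,"ry":0,"rz":0,"hand":1},
    {"x":-0.8,"y":0.4,"z":-1,"rx":0,"ry":0,"rz":0,"hand":1},
    {"x":-0.8,"y":0.4,"z":0,"rx":0,"ry":0,"rz":0,"hand":1},
    {"x":-0.8,"y":0.4,"z":0,"rx":0,"ry":0,"rz":0,"hand":1},
  ],
)

```text
clock: 16.32
tcp_pos: [0.592, 0.1404, 0.0338]
orientation: [0.0, -0.221, 0.975, 0.0]
wrist_force: [0.0, 0.8, 3.6]
finger_gap: 0.0184
```

```bash
python3 tq.py
```

```text
t 16.475 [0.592  0.1404 0.0338] F tool 0.12 0.74 Fz up 3.81 T tool -0.145 0.181 -0.003
```

>>> arm_command(
  motion=[
    {"x":0,"y":0,"z":-2,"rx":0,"ry":0,"rz":0,"hand":1},
    {"x":-0.7,"y":0,"z":-2,"rx":0,"ry":0,"rz":0,"hand":1},
    {"x":-0.7,"y":0,"z":-1,"rx":0,"ry":0,"rz":0,"hand":1},
    {"x":-0.7,"y":0,"z":0,"rx":0,"ry":0,"rz":0,"hand":1},
    {"x":-0.7,"y":0,"z":0,"rx":0,"ry":0,"rz":0,"hand":1},
  ],
)

```text
clock: 17.15
tcp_pos: [0.5926, 0.1405, 0.034]
orientation: [0.0, -0.221, 0.975, -0.0]
wrist_force: [-1.8, -0.6, 4.5]
finger_gap: 0.0183
```

```bash
python3 tq.py
```

```text
t 17.3 [0.5926 0.1405 0.0339] F tool 1.77 0.47 Fz up 5.46 T tool -0.077 0.344 -0.035
```

```bash
cat > ov.py <<'E'
from go import *
import sys
s=get_state();T=s['tcp_pos']
a=np.linspace(0,2*np.pi,80)
def circ(c,r,z): return np.c_[c[0]+r*np.cos(a),c[1]+r*np.sin(a),np.full(80,z)]
for n,box,f,c2 in(('side',(270,330,135,195),9,(.5903,.1385)),('top',(185,260,140,215),8,(.5908,.14))):
    p,*_=cam(n);u0,u1,v0,v1=box
    im=cv2.resize(p['image'][v0:v1,u0:u1],None,fx=f,fy=f,interpolation=cv2.INTER_CUBIC)
    im=np.clip((im/255.)**.5*255*1.3,0,255).astype(np.uint8)
    save(p,f'{n}_raw_{sys.argv[1]}',im)
    im=im.copy()
    for pts,col in((circ(T,.0175,.0195),(255,0,0)),(circ(T,.0175,.0275),(255,120,0)),(circ(c2,.0181,.02),(0,255,0))):
        P=(proj(p,pts)-[u0,v0]+.5)*f;cv2.polylines(im,[P.astype(np.int32)],True,col,1)
    save(p,f'{n}_ov_{sys.argv[1]}',im)
E
python3 ov.py a
```

```text
(no output)
```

View pics/side_raw_a.png

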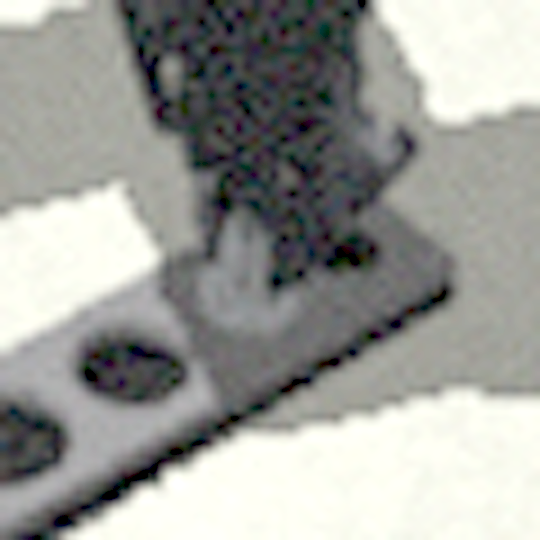

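View pics/side_ov_a.png

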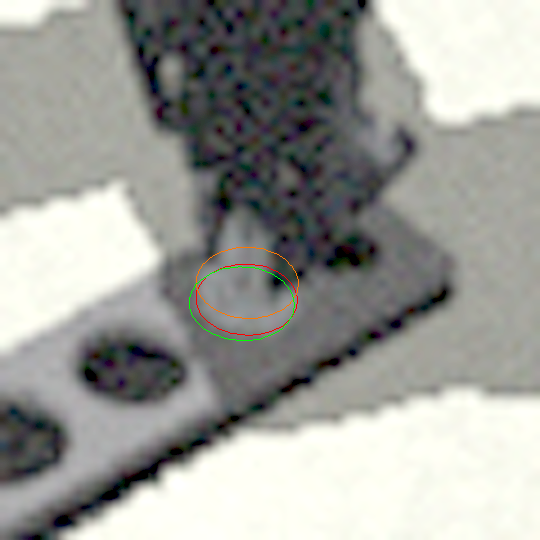

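View pics/top_raw_a.png

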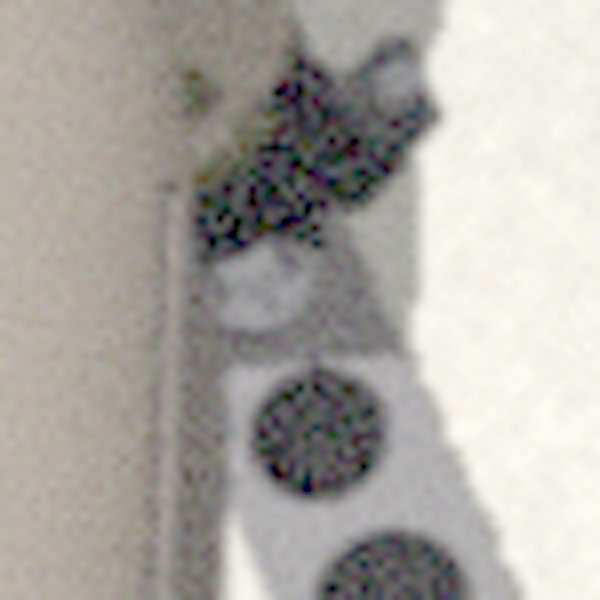

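View pics/top_ov_a.png

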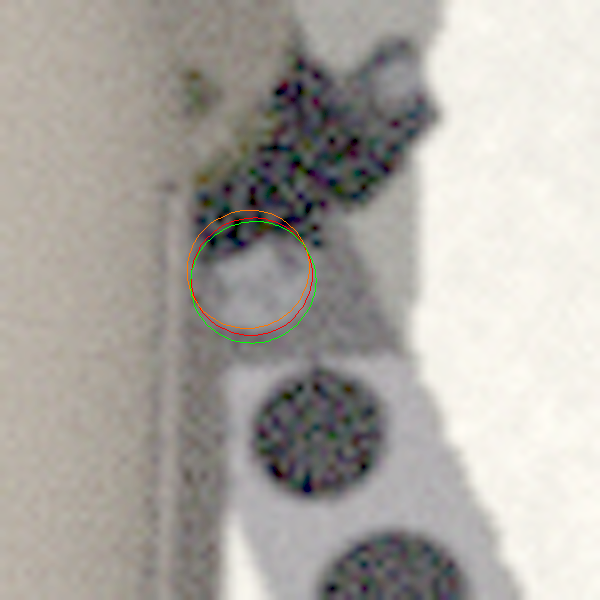

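>>> arm_command(
  motion=[
    {"x":0,"y":0,"z":-2,"rx":0,"ry":0,"rz":0,"hand":1},
    {"x":0.8,"y":0.6,"z":-2,"rx":0,"ry":0,"rz":0,"hand":1},
    {"x":0.8,"y":0.6,"z":-1,"rx":0,"ry":0,"rz":0,"hand":1},
    {"x":0.8,"y":0.6,"z":0,"rx":0,"ry":0,"rz":0,"hand":1},
    {"x":0.8,"y":0.6,"z":0,"rx":0,"ry":0,"rz":0,"hand":1},
  ],
)

```text
clock: 18.08
tcp_pos: [0.5914, 0.1408, 0.0332]
orientation: [-0.0, -0.221, 0.975, 0.0]
wrist_force: [0.6, 0.4, -1.0]
finger_gap: 0.0186
```

```bash
python3 tq.py
```

```text
t 18.225 [0.5915 0.1408 0.0334] F tool -0.49 0.15 Fz up -0.45 T tool -0.06 -0.011 0.011
```

>>> arm_command(
  motion=[
    {"x":0,"y":0,"z":1,"rx":0,"ry":0,"rz":0,"hand":1},
    {"x":0,"y":0,"z":2,"rx":0,"ry":0,"rz":0,"hand":1},
    {"x":0,"y":0,"z":3,"rx":0,"ry":0,"rz":0,"hand":1},
    {"x":0,"y":0,"z":3,"rx":0,"ry":0,"rz":0,"hand":1},
  ],
)

```text
clock: 18.77
tcp_pos: [0.5915, 0.1408, 0.0303]
orientation: [-0.0, -0.221, 0.975, 0.0]
wrist_force: [-0.2, -0.6, -1.2]
finger_gap: 0.0185
```

```bash
python3 tq.py
```

```text
t 18.925 [0.5915 0.1408 0.0304] F tool 0.27 0.17 Fz up -0.65 T tool -0.106 -0.063 -0.004
```

Sliding in freely. Continue to the shoulder (expected TCP z ≈ 26.2 mm).

>>> arm_command(
  motion=[
    {"x":0,"y":0,"z":1,"rx":0,"ry":0,"rz":0,"hand":1},
    {"x":0,"y":0,"z":2,"rx":0,"ry":0,"rz":0,"hand":1},
    {"x":0,"y":0,"z":3,"rx":0,"ry":0,"rz":0,"hand":1},
    {"x":0,"y":0,"z":3.5,"rx":0,"ry":0,"rz":0,"hand":1},
    {"x":0,"y":0,"z":4,"rx":0,"ry":0,"rz":0,"hand":1},
    {"x":0,"y":0,"z":4.5,"rx":0,"ry":0,"rz":0,"hand":1},
    {"x":0,"y":0,"z":4.7,"rx":0,"ry":0,"rz":0,"hand":1},
  ],
)

```text
clock: 19.85
tcp_pos: [0.5917, 0.1408, 0.0262]
orientation: [0.0, -0.221, 0.975, 0.0]
wrist_force: [-1.6, -0.3, 3.9]
finger_gap: 0.0182
```

```bash
python3 tq.py
```

```text
t 20.0 [0.5917 0.1408 0.0262] F tool 1.07 1.14 Fz up 4.77 T tool -0.284 0.245 -0.008
```

>>> arm_command(
  motion=[
    {"x":0,"y":0,"z":-0.6,"rx":0,"ry":0,"rz":0,"hand":1},
    {"x":0,"y":0,"z":-0.6,"rx":0,"ry":0,"rz":0,"hand":0.3},
    {"x":0,"y":0,"z":-0.6,"rx":0,"ry":0,"rz":0,"hand":0},
    {"x":0,"y":0,"z":-0.6,"rx":0,"ry":0,"rz":0,"hand":-0.3},
    {"x":0,"y":0,"z":-0.6,"rx":0,"ry":0,"rz":0,"hand":-0.3},
    {"x":0,"y":0,"z":-20,"rx":0,"ry":0,"rz":0,"hand":-0.3},
    {"x":0,"y":0,"z":-60,"rx":0,"ry":0,"rz":0,"hand":-0.3},
    {"x":0,"y":0,"z":-120,"rx":0,"ry":0,"rz":0,"hand":-0.3},
    {"x":0,"y":-60,"z":-150,"rx":0,"ry":0,"rz":0,"hand":-0.3},
    {"x":0,"y":-120,"z":-150,"rx":0,"ry":0,"rz":0,"hand":-0.3},
  ],
)

```text
clock: 21.3
tcp_pos: [0.645, 0.0339, 0.1798]
orientation: [0.003, -0.223, 0.975, -0.001]
wrist_force: [0.2, 0.7, -0.2]
finger_gap: 0.0555
```

>>> arm_command(
  motion=[
    {"x":0,"y":-60,"z":0,"rx":0,"ry":0,"rz":0,"hand":-0.3},
    {"x":0,"y":-120,"z":0,"rx":0,"ry":0,"rz":0,"hand":-0.3},
    {"x":0,"y":-120,"z":0,"rx":0,"ry":0,"rz":0,"hand":-0.3},
  ],
)

```text
clock: 21.68
tcp_pos: [0.6956, -0.0791, 0.1745]
orientation: [-0.0, -0.218, 0.976, -0.0]
wrist_force: [-0.5, 0.6, -0.2]
finger_gap: 0.0554
```

```bash
cat > chk.py <<'E'
from meas import *
p,*_=cam('top');q,*_=cam('side')
a=cv2.resize(p['image'][135:245,185:265],None,fx=5,fy=5,interpolation=cv2.INTER_CUBIC)
b=cv2.resize(q['image'][135:200,255:335],None,fx=5,fy=5,interpolation=cv2.INTER_CUBIC)
c=np.zeros((560,800,3),np.uint8);c[:a.shape[0],:a.shape[1]]=a;c[:b.shape[0],400:400+b.shape[1]]=b
save(p,'final',np.clip(c*1.7,0,255).astype(np.uint8));save(p,'final_top')
for P in(p,q):
  for f in finder.masks_of(P,'hub_a'):
    m=f['region']
    pts=to_world(P,*[a[m] for a in np.mgrid[0:420,0:560][::-1]],P['z_map'][m]);pts=pts[pts[:,2]<.1]
    print(round(f['score'],2),np.round(f['at'],1),m.sum(),'zmax',np.percentile(pts[:,2],95).round(4),np.median(pts,0).round(3))
print(get_state()['tcp_pos'],get_state()['clock'])
E
python3 chk.py
```

```text
0.61 [452.6 224.2] 148 zmax 0.0359 [ 0.488 -0.401  0.021]
0.6 [451.2 167.8] 306 zmax 0.0354 [ 0.614 -0.404  0.011]
0.58 [215.  175.8] 98 zmax 0.0453 [0.587 0.14  0.042]
0.66 [313.9 346.6] 169 zmax 0.0369 [ 0.487 -0.409  0.022]
0.55 [368.1 337.3] 320 zmax 0.0367 [ 0.612 -0.41   0.013]
0.54 [341.6 335.6] 276 zmax 0.037 [ 0.551 -0.405  0.013]
0.3 [287.2 180.2] 1214 zmax 0.0227 [0.547 0.118 0.018]
[ 0.6938442  -0.07314227  0.17561624] 21.875
```

View pics/final.png

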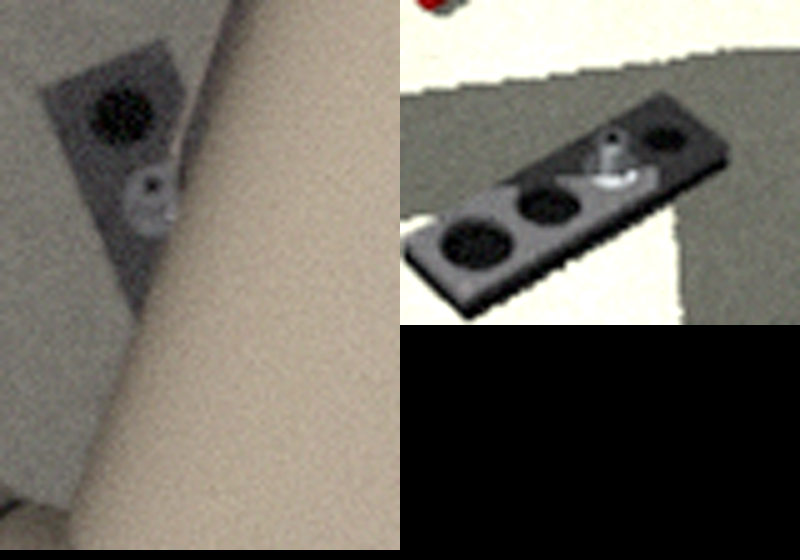

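View pics/final_top.png

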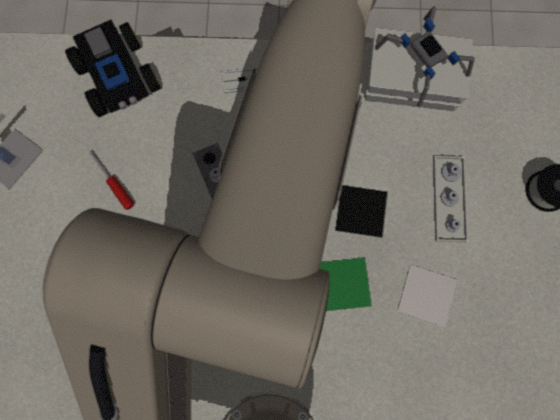

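```bash
python3 -c "
from h import *
hand_in()"
```

```text
the job is handed in; nothing more can be done
```

The hub from the mat is seated flange down on the shoulder of step 2, the 35 mm size. I let go, pulled the arm clear and handed the job in at about 22 s. `hand_in` gave no verdict.

**How it went:**
- I gripped the hub by its barrel twice, at right angles, so that it sat centred in the hand.
- At step 1 it rested on the rim at about 6–8 N and did not go in.
- At step 2 it first caught the rim at up to about 10 N. Small re-tries of the position found the bore about 1.7 mm from my camera estimate. It then slid in without resistance and stopped 8 mm down, with the tool at the expected height.

**Last checks:**
- The side view shows the hub upright in step 2, with its barrel top at about 45 mm by the top camera's depth against 44 mm expected.
- The three tray hubs and the screwdriver look unmoved, and the gripper was clear of everything.

**Checks that failed or disagreed:**
- My search at step 1 covered only about 1 mm around the estimate, and the estimate at step 2 turned out 1.7 mm off. Ruling out the 30 mm size therefore rests on the hub catching at step 2, where a 30 mm flange would have dropped in, and on its size in the camera images.
- The direction I inferred from the wrist torque conflicted with the camera images while I was searching at step 2.
- In the last look, the arm partly hid the gauge from the top camera. In that top view the network missed one tray hub, and in the side view it took the whole gauge for the seated hub; I checked both by eye instead.

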